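# Catch the grease-tin carrier on the sloping bench rail

### The job

Draw the bolt fully back so that the carrier with the grease tin rolls down the sloping rail by itself, and leave it untouched until its bumper has crossed the white line. Then let the bumper come softly up against your fingers, without slamming, gripping it or touching the tin, and bring it to rest with the bumper face level with the yellow marker, well before the end stop. Keep it held still there against your fingers for at least three seconds and finish the program while still holding it; the tin must stay standing, and the marker, funnel, jar and oil bottle must stay where they are.

Things in the scene. Friction and masses are not known exactly. Their poses are not given: they have to be found in the camera images.
- ramp: Fixed sloping rail: plank 100 mm wide, 640 mm long, two steel rails on it (8 mm wide, 12 mm high, centred 38 mm either side of the middle). Origin on the table under the plank's middle; axes level: y along the rail UP hill, x across (bolt handle on the -x side), z up. Slope 0.04 rad: rail tops at z = 72 mm + 0.04 y. The carrier rolls to -y. The way ahead of it is free up to the end stop.
- line (a point): White line across the plank, 10 mm wide, at ramp y = 50 mm; the point lies midway between the rails at rail-top height. The bumper reaches it at joint trolley = 0.12.
- end_stop (a point): Middle of the up-hill face of the end stop (ramp y = -272 mm), 20 mm above the rail tops; the stop reaches 45 mm above them and is 100 mm wide.
- bolt_handle (a point): Point on the bolt's upright handle: steel post of 14 mm diameter, its foot 40 mm below this point, a red 20 mm ball centred 10 mm above it. Start: ramp x = -127, y = 164, z = 143 mm. The bolt slides level to the ramp's -x. Its steel guide block (top at z = 115 mm) stands 64 to 76 mm from the handle's axis, on the rail side; above it the handle is free all round.
- bolt (a joint): Travel of the bolt in m: 0 = shut (its 12 mm rod stands 20 mm across in front of the bumper), 0.045 = fully drawn (stop). The carrier is free beyond about 0.020. It stays where it is left; sliding friction about 2 N.
- trolley (a joint): Travel of the carrier down the rail in m: 0 = at the bolt, 0.43 = at the end stop. 140 mm long, 84 mm wide, nominal 0.80 kg, with tin 1.20 kg; rolling resistance 0.06 N plus 1.8 N per m/s: time constant about 0.65 s, final speed about 0.23 m/s (0.17 to 0.31, as masses vary). It does not stop by itself.
- bumper (a point): Middle of the front (down-hill) face of the carrier's bumper: upright black plate 70 mm wide, 36 mm high (18 mm above and below this point; lower edge 8 mm above the rail tops), facing the ramp's -y, sprung with 2500 N/m and 10 mm travel; the point marks the unpressed face. Axes as the ramp's. Start: ramp y = 170 mm (then 170 mm minus joint trolley).
- marker_tip (a point): Tip of the pointer of a yellow plastic marker clamped to the plank's +x edge, 26 mm above the rail tops, 56 mm beside the rail's middle (its clip, 7 mm high, begins 46 mm from the middle). Axes as the ramp's. Bumper and marker are level when both have the same ramp y, somewhere between joint trolley = 0.295 and 0.375.
- tin: Squat steel grease tin with a red band and pry lid, 80 mm diameter, 55 mm high, nominal 0.40 kg, standing loose on the carrier's deck between four low cleats. Origin at the centre of its underside, z up; 92 mm up hill of the bumper face, 32 mm above the rail-top height at the bumper.
- funnel: Yellow plastic funnel standing on its wide mouth (110 mm diameter, 115 mm high), a bystander. Origin at the centre underneath.
- jar: Glass jar with steel cap, 76 mm diameter, 110 mm high, a bystander. Origin at the centre underneath.
- oil: Blue plastic oil bottle, 70 mm diameter, 190 mm high, a bystander. Origin at the centre underneath.
There are look-alikes about, which are no part of the job. What is shaped like the tin but blue or orange is not meant.

How it is judged (in metres and radians):
On the way, in this order (a step that is already met when the one before it is completed fails the run):
1. the carrier has rolled past the white line (value of joint trolley above 0.12 m), for 0.1 s.
2. the carrier is held still against the fingers with its bumper level with the yellow marker for 3 s (y of bumper in the frame of marker_tip between -0.015 and 0.015 m and velocity of joint trolley between -0.03 and 0.03 m/s and contact force between the fingers and trolley above 0.1 N and angle between tin's own z axis and vertical below 0.15 rad and horizontal distance between tin and bumper below 0.105 m), for 3 s.
At the end, for the whole second after the job is handed in: The bolt is drawn (over 36 mm), the carrier rests (under 0.03 m/s) against the fingers (more than 0.1 N) with its bumper face within 15 mm of the yellow marker, measured along the rail, and the tin stands upright in its place on it, untouched (all of step 2 and value of joint bolt above 0.036 m and not (contact force between any of the fingers, the arm and tin above 0.3 N)); the arm keeps its last pose, push and grip.
It fails at once if the carrier is touched before its bumper has crossed the white line (value of joint trolley below 0.115 m and contact force between any of the fingers, the arm and trolley above 0.2 N).
It fails at once if the carrier slams into the robot or is gripped or pushed hard (over 5 N) (contact force between any of the fingers, the arm and trolley above 5 N).
It fails at once if the carrier runs on to the end stop (value of joint trolley above 0.42 m).
It fails at once if the tin is touched by the robot, tips or slides off its place (contact force between any of the fingers, the arm and tin above 0.5 N or angle between tin's own z axis and vertical above 0.25 rad or horizontal distance between tin and bumper above 0.12 m).
It fails at once if the marker or a bystander is shifted (distance of marker_tip from where it was at the start of the episode above 0.015 m or distance of any of funnel, jar, oil from where it was at the start of the episode above 0.03 m).
It also fails if it takes over 32 s, if anything falls off the work surface, if the arm or the gripper's body presses on something with over 40 N, if the wrist force passes 120 N, or if a joint passes its speed limit or range.

### The arm

A 6-joint arm with a two-finger parallel gripper is mounted at the origin on the work surface. World frame = base frame: x ahead of the robot, y to its left, z up, the work surface at z = 0. Lengths are in mm, angles in degrees, forces in N, time in s.
With the tool pointing down it reaches from about 350 to 850 mm from the base axis. Payload 8.1 kg.
Tool frame: the origin (TCP) lies midway between the tips of the shut fingers; the grasp point (between the pads) lies 19 mm behind it (r.pinch_z is the distance from the TCP to the grasp point, in mm); z points along the fingers, y is the line along which they close (so a half turn about z gives the same grasp; the last joint's range is limited). The gripper opens to 85 mm and grips with 20 to 120 N. Pads are 22 mm wide; open, the fingers measure 114 mm over their backs; the gripper's body (76 mm by 85 mm) begins 54 mm behind the grasp point. The pads swing forward as they close: fully open they stand 13 mm farther back than shut.
Start: joints at [58.705, 7.471, 85.268, -0, 87.261, -4.893], TCP at [266.779, 537.433, 231.292] pointing down, gripper open.
Joint ranges: [-169.43, 169.43], [-51.17, 129.36], [1.28, 143.12], [-76.62, 256.62], [0, 156.53], [-152.29, 152.29]. Speed limits (degrees/s): [136.94, 136.94, 159.86, 180, 180, 180].

### API

Orientations are given as [roll, pitch, yaw] about the fixed x, y, z axes, in that order (R = Rz(yaw) Ry(pitch) Rx(roll)).
In Python, from bench import r gives the robot as it stands.
- The arm moves only by the shell command python3 -m jog 'ROWS' [OPENING] [FORCE]. ROWS is JSON, one flat list of numbers, 6 for each row, row after row: the shift along the tool's x, y, z in m, then the turn, a rotation vector about the tool's x, y, z in rad. A call has 1 to 8 rows; each row is the pose to reach, as a shift and turn from the pose commanded when the call began, along the tool's axes at that moment; what a row does not reach only later rows make up. A row lasts 1/8 s, in which the tool goes at most 62.5 mm and 10.7 degrees, less where a joint would pass 70% of its speed; a pose out of reach is approached as far as the arm can. A call with a gripper value outside its range is refused whole. OPENING is the opening, from -1 (shut) to 1 (fully open), set as the call begins (- or left out, the last holds). The fingers move at their own pace and stop on an object; FORCE is the grip in N (left out, the last holds). Time passes only in rows, so rows that repeat a pose let the fingers close. It gives the time, the measured TCP pose, the force, the opening and the grip force at its end, in the units of the state.
- r.sense(): the state, without advancing time (a new reading comes with each control period).
- r.snapshot(name): name is "side" or "top" or "wrist"; returns a dict with "pixels" (420x560x3 uint8, red, green, blue), "range_z" (420x560 float32, mm along the optical axis (not along the pixel's ray), 0 where there is no reading), "K" (3x3 intrinsics, pixels), "k1" (the pictures are not rectified: a ray, as slopes to the right and down, at radius r is drawn at 1 + k1 r^2 times it, then the intrinsics apply), "rvec" (rotation vector, rad) and "tvec" (3), from world to camera coordinates, as OpenCV has them. Camera axes: x right, y down, z forward; pixel columns grow to the right and rows downward; lengths in mm; the calibration is good to about 2 mm. A picture is of the moment at which its call begins.
- r.hand_in(): hands the job in; it is judged then, once.
Trained networks look in a picture, given as the dict that the camera call returned (one of the last four; its "shot" number tells which), for a name from the list of things; names that differ only in an ending like _2 or _b are one class to them, and where a whole thing is asked for, a point or a joint stands for the part that bears it (a point fixed in the world has none). Each returns a list of dicts, best first, with "score" (0 to 1); they miss things now and then, are a little off and sometimes report something else, mostly with a low value. They report only what shows in the picture. A call takes as long as a camera call. They do not tell look-alikes from the thing itself.
- r.look_for(picture, target): "bbox" ([left, top, right, bottom] in pixels, round what is visible of it).
- r.outline_of(picture, target): "region" (420x560 bool, what is visible of it) and "bbox" ([left, top, right, bottom] in pixels, round what is visible of it).
The state is a dict: "time": time; "joint_pos": joint angles; "qd": joint speeds; "joint_efforts": joint torques, N m; "tool_pos": TCP position; "tcp_rot": TCP orientation; "ft_force": force on the tool from outside, world axes, zero at the start; "wrist_torque": the same for the moment, N m; "finger_gap": finger opening in mm; "grip_force": force on a finger pad.
Only numpy, scipy, OpenCV 4.12 (cv2) and the standard library are available. Lean on these libraries where they do the work, as an engineer would, in place of code of your own. Each camera call takes 0.05 s, during which the arm holds its last target. There are 200 camera calls.

## Working session

There is one attempt and no reset: what is moved stays moved. The work goes in short steps, Python scripts to look and compute and a shell command to move; the robot and the scene stay as the last step left them, time stands still between calls to the robot, and variables do not carry over. Pictures are saved under pics/ and viewed, at most 10 in all, crops included, and the job is handed in when it is done.

```bash
mkdir -p pics; ls; cat > h.py <<'E'
import numpy as np, cv2
from bench import r
def save(p,n,crop=None,s=1):
    im=p["pixels"][...,::-1]
    if crop: im=im[crop[1]:crop[3],crop[0]:crop[2]]
    cv2.imwrite("pics/"+n,cv2.resize(np.ascontiguousarray(im),None,fx=s,fy=s,interpolation=cv2.INTER_CUBIC))
def cam(p):
    R=cv2.Rodrigues(np.array(p["rvec"],float))[0]; return R,np.array(p["tvec"],float).ravel()
def proj(p,X):
    R,t=cam(p);c=np.atleast_2d(X)@R.T+t;s=c[:,:2]/c[:,2:];s=s*(1+p["k1"]*(s**2).sum(1,keepdims=True))
    K=np.array(p["K"]);return s@K[:2,:2].T+K[:2,2]
def cloud(p):
    K=np.array(p["K"],float);v,u=np.mgrid[:420,:560]
    d=np.stack([(u-K[0,2])/K[0,0],(v-K[1,2])/K[1,1]],-1);s=d.copy()
    for _ in range(8): s=d/(1+p["k1"]*(s**2).sum(-1,keepdims=True))
    z=p["range_z"][...,None];R,t=cam(p)
    X=(np.concatenate([s*z,z],-1)-t)@R;X[p["range_z"]<=0]=np.nan;return X
E
python3 - <<'E'
from h import *
print(r.sense())
for n in("top","side"):
    p=r.snapshot(n);save(p,n+".png");X=cloud(p)
    print(n,p["rvec"],p["tvec"])
    for t in("ramp","bolt_handle","bumper","marker_tip","tin","end_stop","funnel","jar","oil"):
        for d in r.outline_of(p,t)[:3]:
            print(t,round(d["score"],2),np.round(d["bbox"]),np.round(np.nanmedian(X[d["region"]],0)))
E
```

```text
pics
{'time': 0.0, 'joint_pos': array([ 5.87052101e+01,  7.51657119e+00,  8.53292152e+01, -8.29353351e-05,
        8.72641327e+01, -4.89425275e+00]), 'qd': array([ 0.0592324 ,  0.03303919, -0.01316022, -0.08405491, -0.038633  ,
        0.0386666 ]), 'joint_efforts': array([ 5.82758039e-04, -5.69433689e+01, -5.00535679e+01, -2.14552383e-04,
        1.56049384e-02, -3.07788525e-05]), 'tool_pos': array([266.48218961, 536.94240547, 230.22982545]), 'tcp_rot': array([-1.79890475e+02, -9.29543198e-03,  1.53599458e+02]), 'ft_force': array([-0.16360237, -0.33295581, -0.22392325]), 'wrist_torque': array([-0.04680596, -0.00374631, -0.02082426]), 'grip_force': 0.0, 'finger_gap': 85.44853117687416}
top [ 2.1212137  -2.17775873  0.18144464] [ -77.1149409   593.50454471 1190.5306083 ]
ramp 0.94 [103. 181. 353. 273.] [569.  34.  62.]
bolt_handle 0.5 [170. 225. 185. 269.] [471. 178. 109.]
tin 0.95 [123. 202. 152. 236.] [549. 278. 164.]
tin 0.77 [112. 258. 143. 289.] [417. 334.  53.]
tin 0.59 [152. 274. 184. 309.] [363. 224.  53.]
end_stop 0.91 [103. 180. 354. 271.] [568.  36.  62.]
funnel 0.61 [270. 132. 301. 164.] [ 765. -113.   34.]
jar 0.63 [208. 125. 235. 157.] [771.  76. 108.]
oil 0.8 [414. 230. 454. 259.] [ 474. -485.  126.]
side [ 0.206984   -2.85834068  1.17293482] [ 541.55114772  212.85680732 1582.66661062]
ramp 0.93 [245. 171. 318. 348.] [564.  84.  66.]
bolt_handle 0.7 [282. 272. 320. 286.] [449. 179. 112.]
bumper 0.86 [251. 279. 281. 326.] [549. 219. 115.]
marker_tip 0.55 [256. 208. 264. 217.] [ 643. -118.   67.]
tin 0.85 [254. 288. 281. 320.] [550. 296. 164.]
tin 0.74 [298. 336. 328. 369.] [420. 353.  54.]
tin 0.57 [320. 302. 351. 338.] [365. 243.  52.]
end_stop 0.97 [243. 176. 320. 347.] [564.  84.  66.]
funnel 0.94 [207. 194. 238. 233.] [769. -99.  34.]
jar 0.8 [192. 233. 217. 276.] [780.  98.  85.]
oil 0.71 [313. 118. 330. 163.] [ 476. -478.  100.]
oil 0.58 [255. 206. 264. 218.] [ 642. -118.   71.]
```

```bash
python3 - <<'E'
from h import *
p=r.snapshot("top");X=cloud(p)
save(p,"topc.png",(90,170,370,300),2.8)
# plank surface fit
z=X[...,2]
m=r.outline_of(p,"ramp")[0]["region"]&(z>40)&(z<95)
P=X[m];
rect=cv2.minAreaRect(P[:,:2].astype(np.float32));print(rect)
A=np.c_[P[:,:2],np.ones(len(P))];k=np.linalg.lstsq(A,P[:,2],rcond=None)[0];print("plane",k,len(P), "downhill dir",np.degrees(np.arctan2(-k[1],-k[0])))
t=r.outline_of(p,"tin")[0]["region"];T=X[t];T=T[T[:,2]>np.nanmax(T[:,2])-8];print("tin top",cv2.minEnclosingCircle(T[:,:2].astype(np.float32)),np.median(T[:,2]))
h=r.outline_of(p,"bolt_handle")
if h:
  H=X[h[0]["region"]];H=H[H[:,2]>125];print("handle",H.mean(0) if len(H) else None,np.round(H[:8]))
# yellow marker
hsv=cv2.cvtColor(p["pixels"],cv2.COLOR_RGB2HSV)
y=(hsv[...,0]>20)&(hsv[...,0]<35)&(hsv[...,1]>130)&(hsv[...,2]>100)
n,l,s,c=cv2.connectedComponentsWithStats(y.astype(np.uint8))
for i in range(1,n):
  if s[i,4]>5: Q=X[l==i];print(s[i],np.round(np.nanmin(Q,0)),np.round(np.nanmax(Q,0)),np.round(np.nanmedian(Q,0)))
E
```

```text
((574.5259399414062, 47.917572021484375), (131.63226318359375, 660.2462158203125), 5.465855121612549)
plane [1.14261170e-02 2.95307303e-02 5.50136485e+01] 6599 downhill dir -111.15259729094626
tin top ((550.5084228515625, 282.3063049316406), 38.853111267089844) 167.34351761457629
handle [433.27555574 170.27547715 157.66460053] [[441. 170. 158.]
 [441. 168. 155.]
 [438. 174. 161.]
 [438. 172. 158.]
 [438. 170. 156.]
 [438. 167. 161.]
 [438. 165. 158.]
 [436. 176. 163.]]
[ 269  130   37   36 1005] [ 722. -168.   -3.] [831. -61. 118.] [ 763. -113.   33.]
[289 183   8   8  49] [ 636. -134.   52.] [ 652. -115.   97.] [ 642. -123.   72.]
```

View pics/top.png

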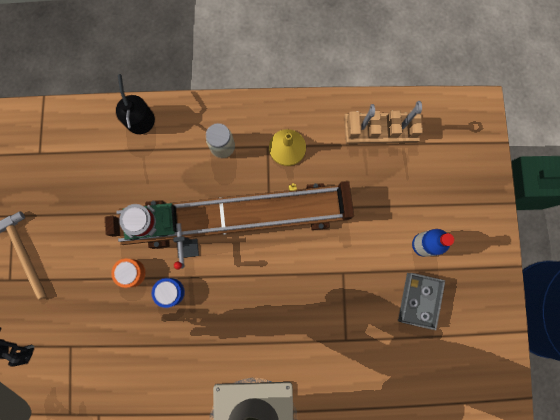

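View pics/topc.png

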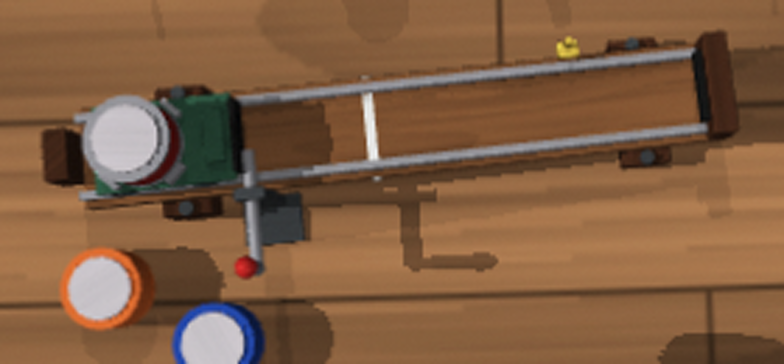

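View pics/side.png

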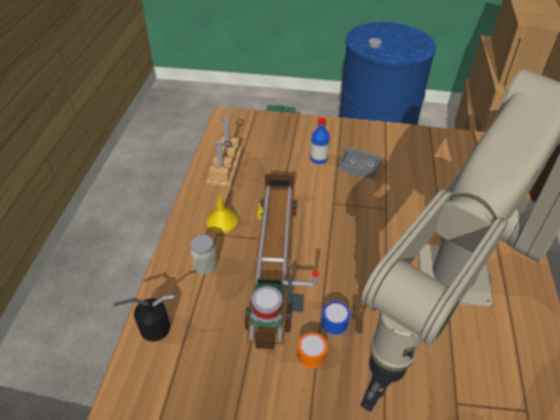

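The red-banded tin on the green carrier, at top-view pixel (135,220), is the one meant. The orange (127,273) and blue (167,293) look-alikes stand on the table. The marker is at (293,187), the handle ball at (178,265) and the white line at (223,215). Next I fit the ramp pose.

```bash
cat > fit.py <<'E'
from h import *
from scipy.optimize import least_squares
def blobs(m):
    n,l,s,c=cv2.connectedComponentsWithStats(m.astype(np.uint8));return [(s[i],c[i]) for i in range(1,n) if s[i,4]>4]
def w(q,P):
    c,s=np.cos(q[2]),np.sin(q[2]);P=np.atleast_2d(np.array(P,float))
    return np.c_[q[0]+c*P[:,0]-s*P[:,1],q[1]+s*P[:,0]+c*P[:,1],P[:,2]]
def inv(q,X):
    c,s=np.cos(q[2]),np.sin(q[2]);d=np.atleast_2d(X)[:,:2]-q[:2];return np.c_[c*d[:,0]+s*d[:,1],-s*d[:,0]+c*d[:,1],np.atleast_2d(X)[:,2]]
E
python3 - <<'E'
from fit import *
tp=r.snapshot("top");sd=r.snapshot("side")
obs=[]
for p,box,lbox in((tp,(160,255,195,275),(215,195,230,236)),(sd,(305,262,325,282),(258,250,288,268))):
    hsv=cv2.cvtColor(p["pixels"],cv2.COLOR_RGB2HSV)
    def sel(m,b):
        z=np.zeros(m.shape,bool);z[b[1]:b[3],b[0]:b[2]]=m[b[1]:b[3],b[0]:b[2]];return z
    red=((hsv[...,0]<6)|(hsv[...,0]>174))&(hsv[...,1]>170)&(hsv[...,2]>80)
    b=max(blobs(sel(red,box)),key=lambda a:a[0][4]);print("ball",b)
    obs.append((p,[-127,164,153],b[1]))
    wh=(hsv[...,1]<50)&(hsv[...,2]>190)
    L=blobs(sel(wh,lbox));b=max(L,key=lambda a:a[0][4]);print("line",b)
    obs.append((p,[0,50,62],b[1]))
    X=cloud(p);T=X[r.outline_of(p,"tin")[0]["region"]];T=T[T[:,2]>160]
    c=cv2.minEnclosingCircle(T[:,:2].astype(np.float32));print("tintop",c)
    obs.append((p,[0,262,166],proj(p,[*c[0],167])[0]))
f=lambda q:np.concatenate([proj(p,w(q,P))[0]-o for p,P,o in obs])
q=least_squares(f,[572,20,.095]).x;print(q,np.degrees(q[2]),np.round(f(q),1))
np.save("q.npy",q)
for p in(tp,sd):
    X=cloud(p);hsv=cv2.cvtColor(p["pixels"],cv2.COLOR_RGB2HSV)
    y=(hsv[...,0]>20)&(hsv[...,0]<35)&(hsv[...,1]>130)&(hsv[...,2]>90)
    for s,c in blobs(y):
        if s[4]<120:
            # place at ramp x=62,z=70..: find y minimizing
            g=lambda v:proj(p,w(q,[v[0],v[1],82]))[0]-c
            print("marker",s,c,least_squares(g,[60,-150]).x)
S=cloud(tp)[185:222,335:356].reshape(-1,3);S=S[(S[:,2]>92)];I=inv(q,S);print("stop",np.percentile(I,[5,50,95],0).round())
save(tp,"mk.png",(270,170,320,205),12)
s=r.sense();print(s["time"],inv(q,s["tool_pos"]))
E
```

```text
ball (array([174, 262,   8,   7,  47], dtype=int32), array([177.17021277, 264.9787234 ]))
line (array([220, 204,   5,  23,  75], dtype=int32), array([221.88, 215.24]))
tintop ((0.0, 0.0), 0.0)
ball (array([313, 270,   5,   6,  26], dtype=int32), array([315.        , 272.88461538]))
line (array([264, 258,  19,   3,  32], dtype=int32), array([273.8125, 259.375 ]))
tintop ((0.0, 0.0), 0.0)
[456.20247634 183.16218998   1.95574796] 112.05610377521695 [ 68.7  31.4 -33.4  59.2 -36.9 -89.8  33.  -41.3  48.3  31.5 -71.7  14.4]
marker [289 183   8   8  49] [292.28571429 186.95918367] [-353.03288953  -55.33756852]
marker [257 204   6  16  73] [259.42465753 211.76712329] [-337.53681599  -63.55036439]
stop [[-488.    2.   94.]
 [-469.   38.   98.]
 [-451.   78.  102.]]
1.4 [[399.46585381  42.52181289 231.28715628]]
```

View pics/mk.png

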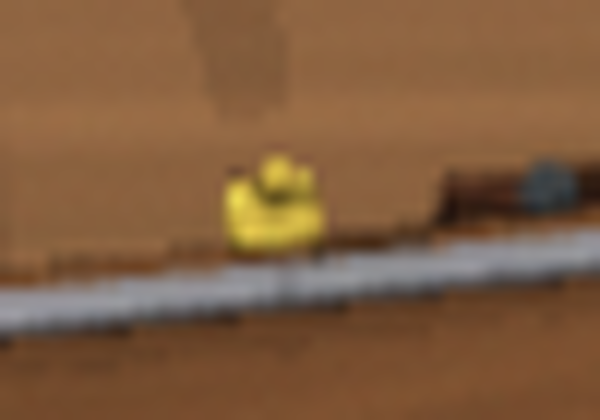

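```bash
python3 - <<'E'
from fit import *
tp=r.snapshot("top");sd=r.snapshot("side")
obs=[(tp,[-127,164,153],(177.2,265)),(sd,[-127,164,153],(315,272.9)),(tp,[0,50,62],(221.9,215.2)),(sd,[0,50,62],(273.8,259.4))]
for p in(tp,sd):
    X=cloud(p);T=X[(X[...,2]>158)&(np.hypot(X[...,0]-550,X[...,1]-281)<60)]
    c=cv2.minEnclosingCircle(T[:,:2].astype(np.float32));print("tintop",c,np.median(T[:,2]))
    obs.append((p,[0,262,166],proj(p,[*c[0],167])[0]))
f=lambda q:np.concatenate([proj(p,w(q,P))[0]-o for p,P,o in obs])
q=least_squares(f,[572,20,.095]).x;print(q,np.degrees(q[2]),np.round(f(q),1))
np.save("q.npy",q)
for p,cs in((tp,[(293.2,184.2),(292.3,187)]),(sd,[(259.4,205),(259.4,211.8)])):
    for c,z in zip(cs,(92,76)):
        g=lambda v:proj(p,w(q,[v[0],v[1],z]))[0]-c
        print("marker",c,least_squares(g,[60,-150]).x)
S=cloud(tp)[185:222,335:356].reshape(-1,3);S=S[(S[:,2]>92)];I=inv(q,S);print("stop",np.percentile(I,[5,50,95],0).round())
save(sd,"mks.png",(240,195,280,225),14)
s=r.sense();print(s["time"],inv(q,s["tool_pos"]),s["tool_pos"])
# tool-frame shift to target ramp pose
R=cv2.Rodrigues
from scipy.spatial.transform import Rotation as Ro
M=Ro.from_euler("xyz",s["tcp_rot"],degrees=True).as_matrix()
yaw=np.degrees(q[2])+90
M2=Ro.from_euler("xyz",[180,0,yaw],degrees=True).as_matrix()
print("turn",Ro.from_matrix(M.T@M2).as_rotvec())
for z in(230,123): print("shift",M.T@(w(q,[-93,164,z])[0]-s["tool_pos"]))
E
```

```text
tintop ((551.8265380859375, 283.2344665527344), 40.23685836791992) 164.39660630718458
tintop ((552.2076416015625, 283.2483215332031), 42.55048751831055) 165.8642186192535
[5.73163566e+02 2.13953203e+01 8.01566755e-02] 4.5926392083336705 [ 0.2  0.1  0.4  0.9  0.4  0.1 -0.8  0.4  0.4 -0.1  0.1  0. ]
marker (293.2, 184.2) [  60.49304954 -152.26237785]
marker (292.3, 187) [  56.14931518 -149.93130107]
marker (259.4, 205) [  60.13348863 -153.71233989]
marker (259.4, 211.8) [  59.04283841 -137.92881212]
stop [[ -39. -303.   94.]
 [  -0. -288.   98.]
 [  39. -273.  102.]]
1.5 [[-264.0783119   538.90216183  231.26723316]] [266.7827999  537.42218127 231.26723316]
turn [-3.18503741e-05  1.51234498e-05  1.02981368e+00]
shift [-339.71543318 -233.26557042    1.27425946]
shift [-339.7156913  -233.26197151  108.2742594 ]
```

View pics/mks.png

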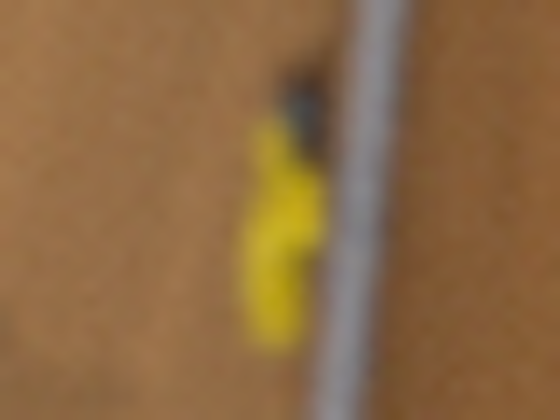

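Ramp fit is good: residuals are under 1 px and the stop comes out at y = -273, centred. The marker is at ramp y ≈ -152, so trolley ≈ 0.322. Moving in over the bolt with fingers shut.

```bash
python3 -m jog '[-0.0485,-0.0333,0,0,0,0.148,-0.097,-0.0667,0,0,0,0.295,-0.1455,-0.1,0,0,0,0.442,-0.194,-0.1333,0,0,0,0.59,-0.2425,-0.1667,0,0,0,0.737,-0.291,-0.2,0,0,0,0.884,-0.34,-0.233,0,0,0,1.03,-0.34,-0.233,0,0,0,1.03]' -1 20
cat > st.py <<'E'
from fit import *
q=np.load("q.npy");s=r.sense()
print(s["time"],"ramp",inv(q,s["tool_pos"]).round(1),"yaw",s["tcp_rot"].round(2),"want",np.degrees(q[2])+90,"f",s["ft_force"].round(2),"gap",s["finger_gap"])
E
python3 st.py
```

```text
time: 2.5
tool_pos: [469.3, 174.0, 231.4]
tcp_rot: [180.0, 0.1, 94.2]
ft_force: [-0.9, 0.9, -0.2]
finger_gap: -0.1
grip_force: 0.0
2.5 ramp [[-91.3 160.4 231.4]] yaw [1.7996e+02 5.0000e-02 9.4170e+01] want 94.59263920833367 f [-0.94  0.9  -0.23] gap -0.06292849393857411
```

```bash
python3 -m jog '[0,0,0.05,0,0,0,0,0,0.1,0,0,0,0,0,0.107,0,0,0,0,0,0.107,0,0,0]' && python3 st.py; python3 - <<'E'
from h import *
p=r.snapshot("wrist");save(p,"w1.png")
E
```

```text
time: 3.0
tool_pos: [467.8, 178.2, 125.2]
tcp_rot: [180.0, -0.0, 94.7]
ft_force: [0.5, -0.4, 0.2]
finger_gap: 0.2
grip_force: 0.0
3.0 ramp [[-92.5 164.8 125.2]] yaw [ 1.7999e+02 -1.0000e-02  9.4660e+01] want 94.59263920833367 f [ 0.54 -0.41  0.17] gap 0.15960010909722597
```

View pics/w1.png

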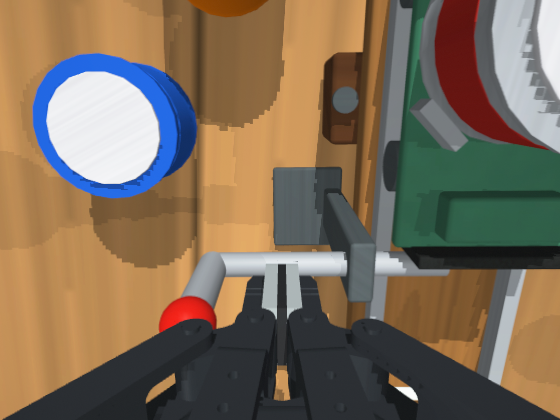

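Wrist view: the shut fingers at (282,290) sit on the rail side of the handle, whose ball is at (187,322), and clear of the guide block. Pushing the bolt partway.

```bash
python3 -m jog '[0,-0.007,0,0,0,0,0,-0.014,0,0,0,0,0,-0.02,0,0,0,0,0,-0.02,0,0,0,0]' && python3 st.py; python3 - <<'E'
from fit import *
q=np.load("q.npy");p=r.snapshot("top")
hsv=cv2.cvtColor(p["pixels"],cv2.COLOR_RGB2HSV);red=((hsv[...,0]<6)|(hsv[...,0]>174))&(hsv[...,1]>170)&(hsv[...,2]>80);red[:255]=0;red[280:]=0;red[:,:160]=0;red[:,195:]=0
for s,c in blobs(red): print(s,c,least_squares(lambda v:proj(p,w(q,[v[0],v[1],153]))[0]-c,[-127,164]).x)
E
```

```text
time: 3.55
tool_pos: [447.7, 176.0, 124.9]
tcp_rot: [179.9, -0.0, 94.6]
ft_force: [0.6, -0.4, -0.3]
finger_gap: -0.3
grip_force: 0.4
3.55 ramp [[-112.7  164.2  124.9]] yaw [ 1.7994e+02 -1.0000e-02  9.4590e+01] want 94.59263920833367 f [ 0.57 -0.38 -0.3 ] gap -0.3123133595085491
```

```bash
cat > ball.py <<'E'
from fit import *
q=np.load("q.npy");p=r.snapshot("wrist");hsv=cv2.cvtColor(p["pixels"],cv2.COLOR_RGB2HSV)
red=((hsv[...,0]<6)|(hsv[...,0]>174))&(hsv[...,1]>170)&(hsv[...,2]>80);red[:,300:]=0
X=inv(q,cloud(p).reshape(-1,3)).reshape(420,560,3)
n,l,s,c=cv2.connectedComponentsWithStats(red.astype(np.uint8))
for i in range(1,n):
    if s[i,4]>200: print(s[i],np.nanmedian(X[l==i],0).round(1),least_squares(lambda v:proj(p,w(q,[v[0],v[1],155]))[0]-c[i],[-127,164]).x.round(1))
save(p,"w_last.png")
E
python3 ball.py; python3 st.py
```

```text
[ 188  296   52   34 1125] [-134.7  172.1  156.4] [-135.4  171.3]
3.65 ramp [[-112.7  164.1  124.4]] yaw [180.    -0.    94.58] want 94.59263920833367 f [1.31 0.66 1.21] gap -0.06562463905891378
```

```bash
cat > car.py <<'E'
import sys
from fit import *
q=np.load("q.npy")
for nm in sys.argv[1:]:
    t=r.sense()["time"];p=r.snapshot(nm);X=inv(q,cloud(p).reshape(-1,3)).reshape(420,560,3)
    hsv=cv2.cvtColor(p["pixels"],cv2.COLOR_RGB2HSV)
    zt=72+32+55+.04*(X[...,1]-92)
    m=(abs(X[...,0])<48)&(abs(X[...,2]-zt)<9)&(hsv[...,1]<45)&(hsv[...,2]>100)
    n,l,s,c=cv2.connectedComponentsWithStats(m.astype(np.uint8));i=1+np.argmax(s[1:,4]);v,u=np.nonzero(l==i)
    (cx,cy),rad=cv2.minEnclosingCircle(X[l==i][:,:2].astype(np.float32))
    g=least_squares(lambda a:proj(p,w(q,[a[0],a[1],159+.04*(a[1]-92)]))[0]-[u.mean(),v.mean()],[0,200]).x
    print(nm,round(t,3),"n",s[i,4],"x %.1f tin y %.1f  circ %.1f,%.1f r%.1f -> trolley %.1f"%(g[0],g[1],cx,cy,rad,262-g[1]))
print("tool",inv(q,r.sense()["tool_pos"]).round(1),r.sense()["time"],r.sense()["ft_force"].round(2))
E
python3 car.py top side
```

```text
top 3.65 n 560 x 6.5 tin y 263.7  circ 0.6,263.2 r39.1 -> trolley -1.7
side 3.7 n 624 x -0.0 tin y 264.5  circ 0.4,261.4 r42.4 -> trolley -2.5
tool [[-112.7  164.   124.1]] 3.75 [ 1.18 -0.01  0.14]
```

```bash
python3 -m jog '[0,-0.02,0,0,0,0,0,-0.039,0,0,0,0,0,-0.039,0,0,0,0]'; python3 ball.py; python3 st.py
```

```text
time: 4.12
tool_pos: [412.8, 173.1, 126.0]
tcp_rot: [179.4, -0.0, 94.6]
ft_force: [19.0, 1.5, -6.1]
finger_gap: -0.1
grip_force: 9.3
[ 190  295   52   35 1164] [-169.7  171.6  156.6] [-170.3  170.6]
4.175 ramp [[-147.7  164.   125.9]] yaw [ 1.7945e+02 -3.0000e-02  9.4560e+01] want 94.59263920833367 f [18.18  1.39 -5.  ] gap 0.2505980334068996
```

Bolt is against its stop (19 N). Now going to the catching place.

```bash
python3 -m jog '[-0.05,0.02,0,0,0,0,-0.098,0.056,0,0,0,0,-0.146,0.092,0.005,0,0,0,-0.185,0.13,0.025,0,0,0,-0.209,0.152,0.042,0,0,0]'; python3 car.py side
```

```text
time: 4.8
tool_pos: [578.2, -25.5, 81.1]
tcp_rot: [-180.0, -0.0, 94.5]
ft_force: [0.1, 1.8, 1.2]
finger_gap: 0.0
grip_force: 0.0
side 4.8 n 527 x 0.9 tin y 156.5  circ 0.1,154.1 r43.1 -> trolley 105.5
tool [[  1.3 -49.2  78.3]] 4.85 [-3.44 -1.33 -0.26]
```

```bash
python3 -m jog '[0,0,0,0,0,0]'; python3 car.py side
```

```text
time: 4.97
tool_pos: [576.1, -23.9, 80.5]
tcp_rot: [-179.8, -0.1, 94.5]
ft_force: [0.4, 0.3, -0.3]
finger_gap: 0.1
grip_force: 0.0
side 4.975 n 500 x 1.2 tin y 124.4  circ 0.3,121.2 r41.6 -> trolley 137.6
tool [[ -0.5 -44.7  81.4]] 5.025 [0.45 0.97 0.33]
```

```bash
python3 -m jog '[0,0,0,0,0,0,-0.011,0,0,0,0,0,-0.031,0,0,0,0,0,-0.051,0,0,0,0,0,-0.071,0,0,0,0,0]'; python3 st.py
```

```text
time: 5.65
tool_pos: [582.9, -96.2, 82.4]
tcp_rot: [180.0, 0.0, 94.5]
ft_force: [0.9, -2.3, -1.6]
finger_gap: 0.2
grip_force: 1.1
5.65 ramp [[   0.3 -118.    82.4]] yaw [1.7998e+02 3.0000e-02 9.4540e+01] want 94.59263920833367 f [ 0.92 -2.34 -1.63] gap 0.20091301186147648
```

Force of 2.3 N downhill shows contact; slowing down.

```bash
python3 -m jog '[-0.017,0,0,0,0,0,-0.029,0,0,0,0,0,-0.037,0,0,0,0,0,-0.042,0,0,0,0,0,-0.045,0,0,0,0,0,-0.046,0,0,0,0,0,-0.046,0,0,0,0,0,-0.046,0,0,0,0,0]'; python3 car.py side top
```

```text
time: 6.65
tool_pos: [586.5, -139.7, 82.4]
tcp_rot: [180.0, -0.0, 94.6]
ft_force: [-0.4, 0.1, -0.5]
finger_gap: -0.2
grip_force: 0.2
side 6.65 n 398 x 2.3 tin y -56.3  circ 3.1,-60.4 r42.6 -> trolley 318.3
top 6.7 n 412 x 7.9 tin y -44.5  circ 2.6,-56.8 r38.9 -> trolley 306.5
tool [[   0.4 -161.7   82.3]] 6.75 [ 0.33 -0.44  0.16]
```

```bash
python3 -m jog '[0,0,0,0,0,0,0,0,0,0,0,0]'; python3 car.py side; python3 - <<'E'
from fit import *
q=np.load("q.npy")
a=r.snapshot("wrist");save(a,"w2.png");X=inv(q,cloud(a).reshape(-1,3)).reshape(420,560,3)
hsv=cv2.cvtColor(a["pixels"],cv2.COLOR_RGB2HSV);y=(hsv[...,0]>20)&(hsv[...,0]<35)&(hsv[...,1]>150)&(hsv[...,2]>90)
y&=(abs(X[...,0]-58)<25)
Q=X[y];print(len(Q));print(np.nanpercentile(Q,[2,25,50,75,98],0).round(1)); T=Q[Q[:,2]>np.nanpercentile(Q[:,2],85)];print("top part",np.nanmedian(T,0).round(1))
b=(abs(X[...,0])<34)&(abs(X[...,2]-107)<6);print("bumper top y",np.nanpercentile(X[b],[1,5,50,95],0).round(1))
E
```

```text
time: 7.0
tool_pos: [586.5, -139.9, 82.3]
tcp_rot: [180.0, 0.0, 94.6]
ft_force: [-0.0, 0.3, -0.4]
finger_gap: -0.0
grip_force: 0.2
side 7.0 n 399 x 2.2 tin y -56.4  circ 1.9,-60.1 r42.1 -> trolley 318.4
tool [[   0.4 -161.9   82.3]] 7.05 [ 0.89 -0.26 -0.17]
1924
[[  50.8 -158.7   50.5]
 [  57.3 -151.2   71.5]
 [  58.6 -147.2   72.7]
 [  61.3 -143.9   87.2]
 [  65.9 -139.6   95.9]]
top part [  60.3 -149.4   95.2]
bumper top y [[ -28.7 -153.6  101.4]
 [ -21.4 -149.5  103. ]
 [   2.9 -132.2  109. ]
 [  26.9 -117.7  110.3]]
```

View pics/w2.png

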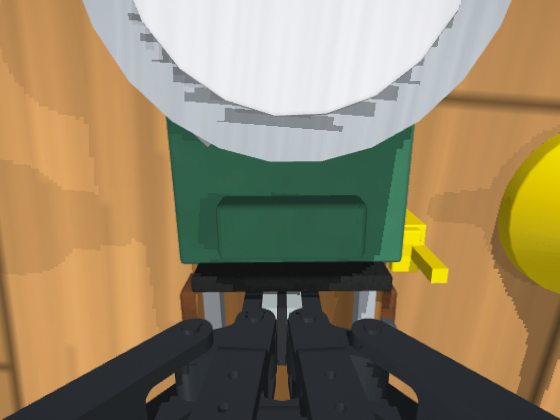

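Wrist view: the bumper's front edge (y ≈ 290 px) lies against the fingers, and the marker pointer (437,275) is level with it to within about 2 mm. Holding.

```bash
for i in 1 2 3 4; do python3 -m jog '[0,0,0,0,0,0,0,0,0,0,0,0,0,0,0,0,0,0,0,0,0,0,0,0,0,0,0,0,0,0,0,0,0,0,0,0,0,0,0,0,0,0,0,0,0,0,0,0]' | head -1; done; python3 car.py side; python3 -c "
from bench import r;print(r.hand_in())"
```

```text
time: 8.1
time: 9.1
time: 10.1
time: 11.1
side 11.1 n 394 x 2.4 tin y -56.8  circ 3.2,-59.3 r42.6 -> trolley 318.8
tool [[   0.3 -161.9   82.3]] 11.15 [ 1.56 -0.55  0.23]
the job is handed in; nothing more can be done
None
```

The bolt is fully drawn, and the carrier rests against the fingers within about 2 mm of the yellow marker, the tin still standing; it stayed still there for over four seconds before I handed the job in at 11.2 s, and no verdict came back.

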